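# Pack the lens kit into its fitted tray

### The arm

A 6-joint arm with a two-finger parallel gripper is mounted at the origin on a cart in front of the work surface, level with it; the furniture and walls round the work are solid. World frame = base frame: x ahead of the robot, y to its left, z up, the work surface at z = 0. Lengths are in m, angles in rad, forces in N, time in s.
With the tool pointing down it reaches from about 0.25 to 0.725 m from the base axis. Payload 4 kg.
Tool frame: the origin (TCP) lies midway between the tips of the shut fingers; the grasp point (between the pads) lies 19 mm behind it; z points along the fingers, y is the line along which they close (so a half turn about z gives the same grasp; the last joint's range is limited). The gripper opens to 85 mm and grips with 20 to 120 N. Pads are 22 mm wide; open, the fingers measure 114 mm over their backs; the gripper's body (76 mm by 85 mm) begins 54 mm behind the grasp point. The pads swing forward as they close: fully open they stand 13 mm farther back than shut.
Start: joints at [-1.211, 0.241, 0.005, 1.335, 0, 1.571], TCP at [0.176, -0.468, 0.231] pointing down, gripper open.
Joint ranges: [-2.72, 2.72], [-1.05, 1.87], [-1.09, 1.28], [-1.99, 2.15], [-1.42, 1.44], [-3.14, 3.14]. Speed limits (rad/s): [2.79, 2.79, 3.14, 3.14, 3.14, 3.14].

### API

Orientations are given as a unit quaternion [x, y, z, w].
In Python, from workcell import bot gives the robot as it stands.
- The arm moves only by the tool move_arm, never from a script. Its argument "motion" is a list of rows, each an object of numbers: "x", "y", "z": the shift along the tool's x, y, z in cm; "yaw": the turn about the tool's z in degrees. A call has 1 to 20 rows; each row is the pose to reach, as a shift and turn from the pose commanded when the call began, along the tool's axes at that moment; what a row does not reach only later rows make up. A row lasts 1/8 s, in which the tool goes at most 62.5 mm and 10.7 degrees, less where a joint would pass 70% of its speed; a pose out of reach is approached as far as the arm can. A call with a gripper value outside its range is refused whole. "gripper" is the opening, from -1 (shut) to 1 (fully open), set as the call begins (left out, the last holds). The fingers move at their own pace and stop on an object; the grip force is fixed at half the most. Time passes only in rows, so rows that repeat a pose let the fingers close. It gives the time, the measured TCP pose, the force, the opening and the grip force at its end, in the units of the state.
- bot.get_obs(): the state, without advancing time (a new reading comes with each control period).
- bot.camera(name): name is "scene" or "top"; returns the picture (480x640x3 uint8, blue, green, red); there is no depth.
- bot.camera_model(name): a dict with "K" (3x3 intrinsics, pixels), "dist" ([k1, k2, p1, p2, k3] as OpenCV has them; the pictures are not rectified), "world_from_camera" (4x4, takes a point from camera to world coordinates). Camera axes: x right, y down, z forward; pixel columns grow to the right and rows downward; lengths in m; the calibration is good to about 2 mm. A picture is of the moment at which its call begins. camera_model takes no time and is no camera call.
- bot.job_done(): hands the job in; it is judged then, once.
Trained networks look in the newest picture that a camera, given by its name, has taken for a name from the list of things; names that differ only in an ending like _2 or _b are one class to them, and where a whole thing is asked for, a point or a joint stands for the part that bears it (a point fixed in the world has none). Each returns a list of dicts, best first, with "score" (0 to 1); they miss things now and then, are a little off and sometimes report something else, mostly with a low value. They report only what shows in the picture. A call takes as long as a camera call. They do not tell look-alikes from the thing itself.
- bot.cut_out(camera, name): "mask" (480x640 bool, what is visible of it) and "centre" ([row, column] in pixels, amid what is visible of it).
The state is a dict: "clock": time; "joint_pos": joint angles; "joint_vel": joint speeds; "tau": joint torques, N m; "eef_pos": TCP position; "tool_rot": TCP orientation; "ft_force": force on the tool from outside, world axes, zero at the start; "ft_torque": the same for the moment, N m; "grip_width": finger opening in m; "grasp_force": force on a finger pad.
Only numpy, scipy, OpenCV 4.12 (cv2) and the standard library are available. Lean on these libraries where they do the work, as an engineer would, in place of code of your own. Each camera call takes 0.05 s, during which the arm holds its last target. There are 200 camera calls.

### The job

Pack the lens kit into the fitted tray: stand the lens tube in the wide round well, lay the plain lens cap in the square dish, put the thin adapter ring over the spindle so that it lies on the plate, and stand the spare post upright in the tall narrow cup. Keep each thing the same way up as it stands now. The post collar and the sensor head with the pale window only look similar: leave both where they are.

Things in the scene. Friction and masses are not known exactly. Their poses are not given: they have to be found in the camera images.
- lens_tube_centre (a point): Lens tube: black plain cylinder 32 mm across and 52 mm tall, standing (its body below the neck is 30 to 32 mm across). Point: its centre, 26 mm above its underside. Its z axis points up; yaw is of no account.
- lens_cap_centre (a point): Lens cap: solid plain black disc without any hole or spot, 34 mm across and 10 mm high, lying flat. Point: its centre, 5 mm above its underside. Its z axis points up; yaw is of no account.
- adapter_ring_centre (a point): Adapter ring: thin-walled black ring 30 mm across outside, open bore 22 mm across, 9 mm high, lying flat. Point: the middle of its bore, 4.5 mm above its underside. Its z axis points up; yaw is of no account.
- spare_post_centre (a point): Spare post: pale steel rod 12.7 mm across and 51 mm tall, standing. Point: its centre, 25.5 mm above its underside. Mind the fixed rotation stage (up to 0.22 m tall, with a long thin rod pointing away from it 0.1 m above the worktop) to the right of and behind the loose things. Its z axis points up; yaw is of no account.
- post_collar_centre (a point): Post collar, look-alike of the adapter ring that does not belong to the kit: thick-walled black ring 28 mm across with a small bore, 12 mm high. Leave it where it is. Point: its centre, 6 mm above its underside.
- sensor_head_centre (a point): Sensor head, look-alike of the lens cap that does not belong to the kit: black disc 40 mm across and 14 mm high with a pale round window in the middle of its top. Leave it where it is. Point: its centre, 7 mm above its underside.
- round_well_floor (a point): Wide round well, for the lens tube: upright round wall, 54 mm across inside, 62 mm outside, 18 mm high above this point. Light grey insert on a 90 x 90 x 5 mm base plate; four inserts, 100 mm apart in a 2 x 2 square in varying order, fill a fixed black tray (212 mm square, rim 9 mm high). Point: middle of the insert on top of its base plate, 9 mm above the worktop; z up, x and y along the plate's edges.
- square_dish_floor (a point): Shallow square dish, for the lens cap: 60 x 60 mm inside, wall 4 mm thick and 5.5 mm high above this point. Light grey insert on a 90 x 90 x 5 mm base plate; four inserts, 100 mm apart in a 2 x 2 square in varying order, fill a fixed black tray (212 mm square, rim 9 mm high). Point: middle of the insert on top of its base plate, 9 mm above the worktop; z up, x and y along the plate's edges.
- spindle_floor (a point): Spindle, for the adapter ring: upright steel pin 8 mm across with a domed tip 26 mm above this point, standing on the bare base plate. Light grey insert on a 90 x 90 x 5 mm base plate; four inserts, 100 mm apart in a 2 x 2 square in varying order, fill a fixed black tray (212 mm square, rim 9 mm high). Point: middle of the insert on top of its base plate, 9 mm above the worktop; z up, x and y along the plate's edges.
- tall_cup_floor (a point): Tall narrow cup, for the spare post: upright round wall, 32 mm across inside, 39 mm outside, 28 mm high above this point. Light grey insert on a 90 x 90 x 5 mm base plate; four inserts, 100 mm apart in a 2 x 2 square in varying order, fill a fixed black tray (212 mm square, rim 9 mm high). Point: middle of the insert on top of its base plate, 9 mm above the worktop; z up, x and y along the plate's edges.
Not all that is in view belongs to the job. What is shaped like the part that bears lens_cap_centre but orange or pink is not meant.

How it is judged:
By the outcome, as a careful person would: the job done as asked, in the order asked, and still so for the second after the job is handed in, with the robot touching nothing.
It also fails if it takes over 120 s, if anything falls off the work surface, if the arm or the gripper's body presses on something with over 40 N, if the wrist force passes 120 N, or if a joint passes its speed limit or range.

## Working session

There is one attempt and no reset: what is moved stays moved. The work goes in short steps, Python scripts to look and compute and a tool call to move; the robot and the scene stay as the last step left them, time stands still between calls to the robot, and variables do not carry over. Pictures are saved under pics/ and viewed, at most 14 in all, crops included, and the job is handed in when it is done.

Besides the shell and the picture viewer there is one more tool, called after "Emit:" as name(argument=value, ...) on one line, values as JSON. move_arm: Moves the arm, as the interface text tells. Its arguments: {"type":"object","properties":{"motion":{"type":"array"},"gripper":{"type":"number"}},"required":["motion"]}

```bash
mkdir -p pics; ls; cat > h.py <<'E'
import numpy as np, cv2
from workcell import bot
def ray(cam,uv,z):
    m=bot.camera_model(cam);K=np.array(m["K"],float);d=np.array(m["dist"],float);T=np.array(m["world_from_camera"])
    p=cv2.undistortPoints(np.array([[uv]],float),K,d)[0,0]
    r=T[:3,:3]@[p[0],p[1],1];o=T[:3,3]
    return (o+r*(z-o[2])/r[2]).round(4)
def proj(cam,P):
    m=bot.camera_model(cam);K=np.array(m["K"],float);d=np.array(m["dist"],float);T=np.linalg.inv(np.array(m["world_from_camera"]))
    return cv2.projectPoints(np.array(P,float).reshape(-1,1,3),cv2.Rodrigues(T[:3,:3])[0],T[:3,3],K,d)[0].reshape(-1,2)
E
python3 - <<'E'
from h import *
for c in ("scene","top"):
    cv2.imwrite(f"pics/{c}0.png",bot.camera(c)); m=bot.camera_model(c); print(c,np.array(m["world_from_camera"]).round(3),np.array(m["K"]).round(0))
Z=dict(lens_tube_centre=.026,lens_cap_centre=.005,adapter_ring_centre=.0045,spare_post_centre=.0255,post_collar_centre=.006,sensor_head_centre=.007,round_well_floor=.009,square_dish_floor=.009,spindle_floor=.009,tall_cup_floor=.009)
for n,z in Z.items():
  for c in ("scene","top"):
    for r in bot.cut_out(c,n)[:3]:
        u=r["centre"][::-1]; print(n,c,round(r["score"],2),np.round(u),ray(c,u,z),r["mask"].sum())
o=bot.get_obs();print(o["eef_pos"],o["tool_rot"],o["clock"])
E
```

```text
pics
scene [[ 0.647 -0.444  0.619 -0.08 ]
 [-0.762 -0.37   0.531 -0.467]
 [-0.007 -0.816 -0.578  0.568]
 [ 0.     0.     0.     1.   ]] [[529.   0. 322.]
 [  0. 529. 240.]
 [  0.   0.   1.]]
top [[ 0.028 -0.986  0.167  0.309]
 [-0.999 -0.032 -0.019  0.043]
 [ 0.024 -0.166 -0.986  1.234]
 [ 0.     0.     0.     1.   ]] [[531.   0. 328.]
 [  0. 531. 242.]
 [  0.   0.   1.]]
lens_tube_centre scene 0.63 [388. 280.] [ 0.4825 -0.1221  0.026 ] 663
lens_tube_centre top 0.63 [390. 258.] [ 0.4815 -0.1234  0.026 ] 188
lens_cap_centre scene 0.77 [288. 266.] [0.426 0.045 0.005] 270
lens_cap_centre scene 0.69 [326. 284.] [ 0.4306 -0.0362  0.005 ] 235
lens_cap_centre scene 0.48 [404. 245.] [ 0.6063 -0.0738  0.005 ] 209
lens_cap_centre top 0.68 [352. 279.] [ 0.4314 -0.0394  0.005 ] 193
lens_cap_centre top 0.65 [373. 206.] [ 0.6058 -0.084   0.005 ] 177
lens_cap_centre top 0.63 [321. 283.] [0.4196 0.034  0.005 ] 169
adapter_ring_centre scene 0.55 [401. 362.] [ 0.3688 -0.2258  0.0045] 314
adapter_ring_centre top 0.27 [388. 256.] [ 0.4894 -0.1207  0.0045] 185
spare_post_centre scene 0.47 [372. 224.] [ 0
[... 714 characters left out ...]
009 ] 1135
round_well_floor top 0.93 [219. 224.] [0.5502 0.2763 0.009 ] 1424
square_dish_floor scene 0.98 [224. 221.] [0.4462 0.2358 0.009 ] 1137
square_dish_floor top 0.67 [227. 266.] [0.4522 0.252  0.009 ] 1537
spindle_floor scene 0.17 [221. 222.] [0.4398 0.2352 0.009 ] 1199
spindle_floor top 0.97 [270. 258.] [0.4749 0.1528 0.009 ] 1463
spindle_floor top 0.58 [215. 228.] [0.5411 0.2852 0.009 ] 1471
spindle_floor top 0.22 [226. 266.] [0.4524 0.2536 0.009 ] 1535
tall_cup_floor scene 0.69 [289. 207.] [0.5645 0.1721 0.009 ] 1143
tall_cup_floor top 0.97 [258. 215.] [0.5745 0.1851 0.009 ] 1381
[ 0.17605289 -0.46798527  0.23130202] [9.83861894e-01 1.78929519e-01 2.60406014e-06 5.42361039e-09] 1.1
```

```bash
python3 - <<'E'
import cv2
a=cv2.imread("pics/scene0.png")[150:410,150:500]; b=cv2.imread("pics/top0.png")[170:340,180:460]
cv2.imwrite("pics/s1.png",cv2.resize(a,(800,594),interpolation=2)); cv2.imwrite("pics/t1.png",cv2.resize(b,(800,486),interpolation=2))
E
```

```text
(no output)
```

View pics/s1.png

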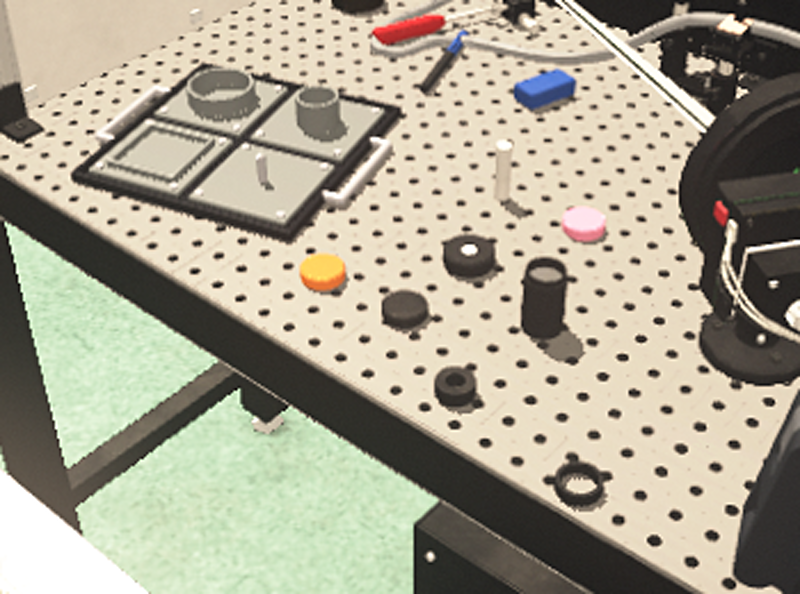

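View pics/t1.png

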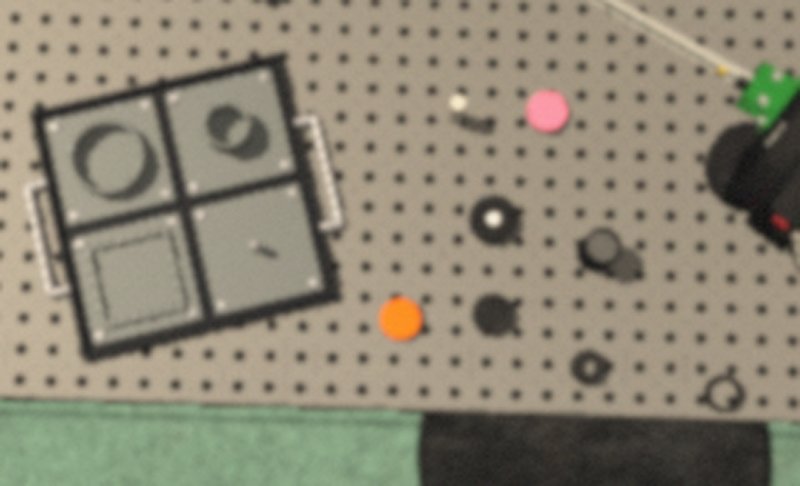

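View pics/scene0.png

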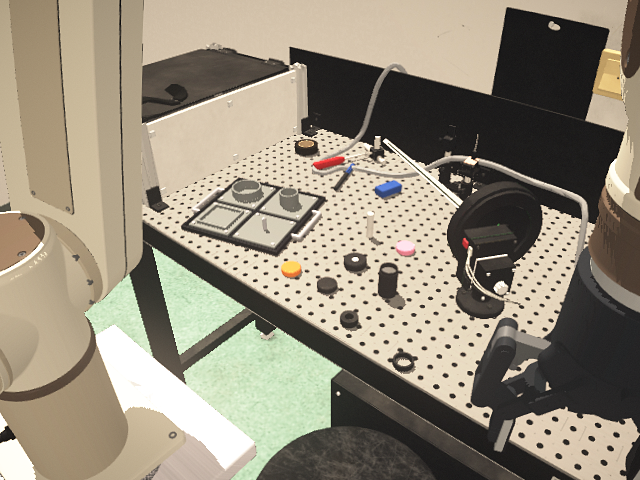

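The kit cap is the black disc at scene (326,284) and top (352,279). The ring is at scene (402,361), the tube at (388,280) and the post at (371,224). The tray is turned about 13°. Next I'll fit the tray and refine the object positions.

```bash
cat >> h.py <<'E'
from scipy.optimize import least_squares
def hullc(cam,x,y,r,h):
    a=np.linspace(0,2*np.pi,40)[:-1]
    P=[[x+r*np.cos(t),y+r*np.sin(t),z] for z in (0,h) for t in a]
    q=cv2.convexHull(proj(cam,P).astype(np.float32)); m=cv2.moments(q); return np.array([m['m10'],m['m01']])/m['m00']
def go(P,ang=None):
    """shift in tool axes (cm) to reach TCP world P; yaw (deg) so the closing line lies at world angle ang (deg)"""
    from scipy.spatial.transform import Rotation as R
    o=bot.get_obs(); M=R.from_quat(o["tool_rot"]).as_matrix()
    s=M.T@(np.array(P)-o["eef_pos"])*100
    cur=np.degrees(np.arctan2(M[1,1],M[0,1])); y=0 if ang is None else -((ang-cur+90)%180-90)
    return s.round(2),round(y,1),'cur',round(cur,1)
E
python3 - <<'E'
from h import *
bot.camera("top");bot.camera("scene")
def near(c,n,uv):
    L=bot.cut_out(c,n); L=[r for r in L if np.hypot(*(np.array(r["centre"][::-1])-uv))<8]
    return L[0]["mask"] if L else None
for n,r,h,us,ut in (("lens_tube_centre",.016,.052,(388,280),(392,258)),("lens_cap_centre",.017,.01,(326,284),(352,279)),("adapter_ring_centre",.015,.009,(402,361),(433,307)),("spare_post_centre",.00635,.051,(371,224),(340,206))):
    for c,u in (("scene",us),("top",ut)):
        m=near(c,n,u)
        if m is None: print(n,c,None);continue
        q=cv2.convexHull(np.argwhere(m)[:,::-1].astype(np.float32));M=cv2.moments(q);uv=np.array([M['m10'],M['m01']])/M['m00']
        s=least_squares(lambda p:hullc(c,p[0],p[1],r,h)-uv,ray(c,uv,h/2)[:2],diff_step=1e-4); print(n,c,s.x.round(4))
# tray from rim corners seen in crop
C=np.array([[38,115],[282,58],[338,297],[88,357]])/2.857+[180,170]
W=np.array([ray("top",c,.009)[:2] for c in C]); print(W, W.mean(0), np.linalg.norm(W-np.roll(W,-1,0),axis=1))
d=np.degrees(np.arctan2(*(np.roll(W,-1,0)-W).T[::-1]));print("edge ang",d)
for n,p in (("stage base",(480,300)),("stage base right",(505,297)),("base L",(457,297))): print(n,ray("scene",p,.0))
bot_t=[(460,225),(430,225)]
print(bot.get_obs()["clock"])
E
```

```text
lens_tube_centre scene [ 0.4825 -0.122 ]
lens_tube_centre top [ 0.4834 -0.1194]
lens_cap_centre scene [ 0.4318 -0.0375]
lens_cap_centre top [ 0.4315 -0.038 ]
adapter_ring_centre scene [ 0.3721 -0.2258]
adapter_ring_centre top None
spare_post_centre scene [ 0.5957 -0.0033]
spare_post_centre top [ 0.5957 -0.0031]
[[0.5815 0.338 ]
 [0.6367 0.1403]
 [0.4391 0.0865]
 [0.3848 0.2844]] [0.510525 0.2123  ] [0.20526161 0.20479307 0.20521428 0.20387214]
edge ang [ -74.39968593 -164.7694191   105.34327352   15.24279438]
stage base [ 0.5638 -0.2494  0.    ]
stage base right [ 0.5966 -0.2783  0.    ]
base L [ 0.5465 -0.2166  0.    ]
1.6
```

```bash
python3 - <<'E'
from h import *
print(go([.483,-.121,.20]),go([.483,-.121,.025]))
for p in ((385,140),(420,170),(460,205)): print(ray("scene",p,.1))
E
```

```text
(array([ 40.95, -21.67,   3.13]), 0, 'cur', np.float64(-69.4)) (array([ 40.95, -21.67,  20.63]), 0, 'cur', np.float64(-69.4))
[0.7826 0.0967 0.1   ]
[ 0.7142 -0.031   0.1   ]
[ 0.6495 -0.1505  0.1   ]
```

Emit:
move_arm(motion=[{"x":40.95,"y":-21.7,"z":3},{"x":40.95,"y":-21.7,"z":3},{"x":40.95,"y":-21.7,"z":3},{"x":40.95,"y":-21.7,"z":3},{"x":40.95,"y":-21.7,"z":3},{"x":40.95,"y":-21.7,"z":3},{"x":40.95,"y":-21.7,"z":3},{"x":40.95,"y":-21.7,"z":3},{"x":40.95,"y":-21.7,"z":3},{"x":40.95,"y":-21.7,"z":3},{"x":40.95,"y":-21.7,"z":8},{"x":40.95,"y":-21.7,"z":12},{"x":40.95,"y":-21.7,"z":13},{"x":40.95,"y":-21.7,"z":13}], gripper=1)

```text
invalid input at $.motion[0]: expected keys x, y, z, yaw
```

```bash
python3 - <<'E'
from h import *
a=bot.camera("scene")
cv2.imwrite("pics/s2.png",cv2.resize(a[150:410,240:590],(800,594),interpolation=2))
print(go([.483,-.121,.025]),bot.get_obs()["ft_force"])
E
```

```text
(array([ 40.95, -21.67,  20.63]), 0, 'cur', np.float64(-69.4)) [0.21352531 0.70909084 0.33771672]
```

View pics/s2.png

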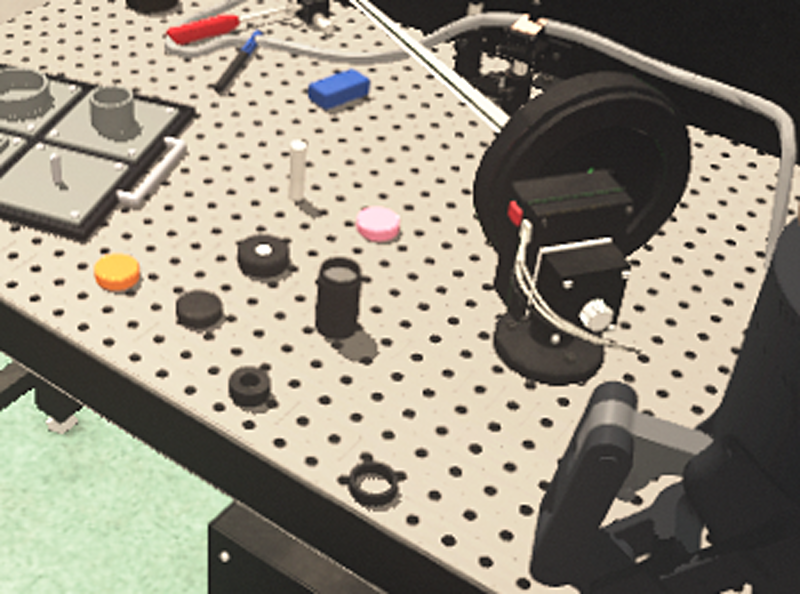

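The move was refused because every row needs a yaw key. The picture shows the arm still at the start and the stage clear of the tube.

Emit:
move_arm(motion=[{"x":5.85,"y":-3.1,"z":0.5,"yaw":0},{"x":11.7,"y":-6.2,"z":1,"yaw":0},{"x":17.5,"y":-9.3,"z":1.5,"yaw":0},{"x":23.4,"y":-12.4,"z":2,"yaw":0},{"x":29.2,"y":-15.5,"z":2.5,"yaw":0},{"x":35.1,"y":-18.6,"z":3,"yaw":0},{"x":41,"y":-21.7,"z":3,"yaw":0},{"x":41,"y":-21.7,"z":3,"yaw":0},{"x":41,"y":-21.7,"z":3,"yaw":0},{"x":41,"y":-21.7,"z":8,"yaw":0},{"x":41,"y":-21.7,"z":12,"yaw":0},{"x":41,"y":-21.7,"z":12,"yaw":0},{"x":41,"y":-21.7,"z":12,"yaw":0}], gripper=1)

```text
clock: 3.28
eef_pos: [0.4839, -0.1214, 0.1128]
tool_rot: [0.984, 0.178, 0.001, 0.0]
ft_force: [-0.6, 0.3, -0.3]
grip_width: 0.0852
grasp_force: 0.0
```

```bash
python3 - <<'E'
from h import *
a=bot.camera("scene")
cv2.imwrite("pics/s3.png",cv2.resize(a[150:410,240:590],(800,594),interpolation=2))
print(go([.483,-.121,.025]),bot.get_obs()["ft_force"])
E
```

```text
(array([-0.16, -0.12,  8.83]), 0, 'cur', np.float64(-69.4)) [-0.5426404   0.17897162  0.12076367]
```

View pics/s3.png

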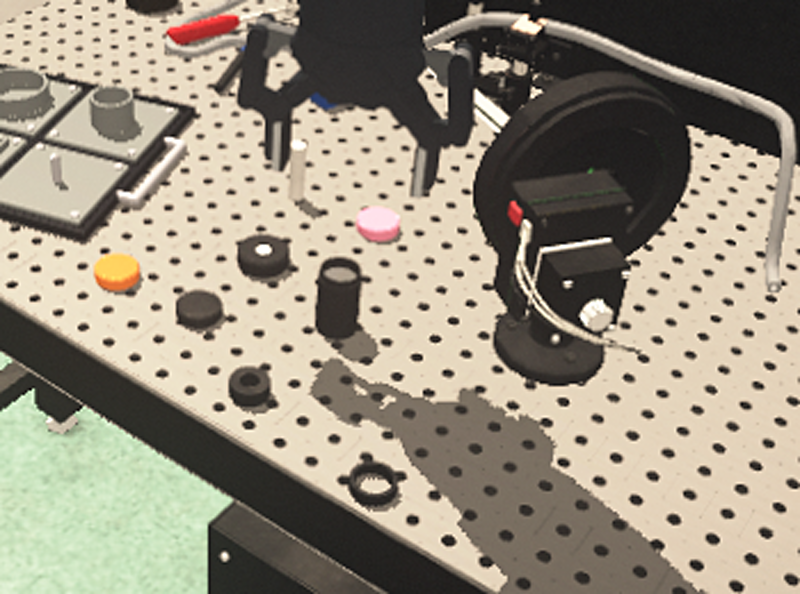

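The open fingers (crop tips 278,170 and 422,195) are centred over the tube. I'll descend and grip.

Emit:
move_arm(motion=[{"x":-0.1,"y":-0.1,"z":4,"yaw":0},{"x":-0.1,"y":-0.1,"z":7,"yaw":0},{"x":-0.1,"y":-0.1,"z":8.8,"yaw":0},{"x":-0.1,"y":-0.1,"z":8.8,"yaw":0},{"x":-0.1,"y":-0.1,"z":8.8,"yaw":0}])

```text
clock: 3.95
eef_pos: [0.4837, -0.1205, 0.0251]
tool_rot: [0.984, 0.179, 0.002, 0.001]
ft_force: [0.5, 0.2, 0.8]
grip_width: 0.0857
grasp_force: 0.0
```

Emit:
move_arm(motion=[{"x":0,"y":0,"z":0,"yaw":0},{"x":0,"y":0,"z":0,"yaw":0},{"x":0,"y":0,"z":0,"yaw":0},{"x":0,"y":0,"z":0,"yaw":0},{"x":0,"y":0,"z":0,"yaw":0},{"x":0,"y":0,"z":0,"yaw":0}], gripper=-1)

```text
clock: 4.7
eef_pos: [0.4827, -0.1202, 0.024]
tool_rot: [0.984, 0.179, 0.001, 0.0]
ft_force: [-0.6, -0.6, 4.6]
grip_width: 0.029
grasp_force: 59.0
```

```bash
python3 - <<'E'
from h import *
o=bot.get_obs();z=o["eef_pos"][2];print(o["eef_pos"],o["grip_width"],o["ft_force"])
print(go([.5455,.2737,z+.06],-74.6),go([.5455,.2737,z+.012],-74.6))
E
```

```text
[ 0.48269702 -0.12023586  0.02400841] 0.02897962262623224 [-0.59329444 -0.5973425   4.56948284]
(array([ 19.75, -34.66,  -6.02]), np.float64(5.2), 'cur', np.float64(-69.4)) (array([ 19.75, -34.66,  -1.22]), np.float64(5.2), 'cur', np.float64(-69.4))
```

Emit:
move_arm(motion=[{"x":0,"y":0,"z":-4,"yaw":0},{"x":0,"y":0,"z":-8,"yaw":0},{"x":2.5,"y":-4.3,"z":-9,"yaw":1},{"x":5,"y":-8.7,"z":-9,"yaw":2},{"x":7.5,"y":-13,"z":-9,"yaw":3},{"x":10,"y":-17.4,"z":-9,"yaw":4},{"x":12.4,"y":-21.7,"z":-9,"yaw":5},{"x":14.9,"y":-26,"z":-9,"yaw":5},{"x":17.4,"y":-30.4,"z":-9,"yaw":5},{"x":19.75,"y":-34.7,"z":-9,"yaw":5},{"x":19.75,"y":-34.7,"z":-9,"yaw":5},{"x":19.75,"y":-34.7,"z":-6,"yaw":5},{"x":19.75,"y":-34.7,"z":-4,"yaw":5},{"x":19.75,"y":-34.7,"z":-4,"yaw":5},{"x":19.75,"y":-34.7,"z":-4,"yaw":5}])

```text
clock: 6.58
eef_pos: [0.5632, 0.2256, 0.064]
tool_rot: [0.984, 0.179, -0.004, -0.02]
ft_force: [-0.1, -0.2, -0.9]
grip_width: 0.0283
grasp_force: 59.7
```

```bash
python3 - <<'E'
from h import *
a=bot.camera("scene"); b=bot.camera("top")
for q,c in ((a,"scene"),(b,"top")):
    for P in ((.5455,.2737,.009),(.4491,.2473,.009),(.4755,.1509,.009),(.5719,.1773,.009)):
        cv2.circle(q,tuple(int(v) for v in proj(c,P)[0].round()),1,(0,0,255),-1)
x=np.hstack([cv2.resize(a[140:260,170:340],None,fx=2.35,fy=2.35),cv2.resize(b[180:300,180:350],None,fx=2.35,fy=2.35)])
cv2.imwrite("pics/s4.png",x)
o=bot.get_obs();print(o["eef_pos"],o["grip_width"],go([.5455,.2737,.034]))
E
```

```text
[0.5638891  0.22586038 0.06464151] 0.028527044901088823 (array([-0.03, -4.99,  3.28]), 0, 'cur', np.float64(-69.3))
```

View pics/s4.png

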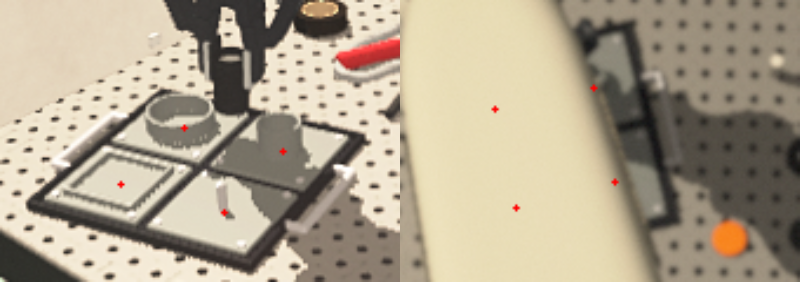

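The tube is still held, but it hangs about 5 cm short of the well and hasn't turned. The red floor points sit in the middles of the inserts. I'll check the joints.

```bash
python3 - <<'E'
from h import *
o=bot.get_obs();print(np.round(o["joint_pos"],3),np.round(o["joint_vel"],3),np.round(o["tau"],1),np.round(o["ft_force"],1))
E
```

```text
[0.36  0.564 0.043 1.049 0.042 3.141] [ 0.003 -0.002  0.002 -0.001  0.001 -0.   ] [ -0.  -49.9  22.8   0.    0.2   0. ] [ 0.7  0.3 -1.5]
```

Emit:
move_arm(motion=[{"x":0,"y":0,"z":-2,"yaw":0},{"x":0,"y":0,"z":-4,"yaw":0},{"x":0,"y":0,"z":-4,"yaw":0}])

```text
clock: 7.05
eef_pos: [0.5658, 0.2249, 0.1063]
tool_rot: [0.984, 0.18, -0.002, -0.021]
ft_force: [-0.2, -0.3, -2.2]
grip_width: 0.0285
grasp_force: 59.7
```

```bash
python3 - <<'E'
from h import *
o=bot.get_obs();print(np.round(o["joint_pos"],3),np.round(o["joint_vel"],3),np.round(o["eef_pos"],4),np.round(o["tool_rot"],3),np.round(o["ft_force"],1))
print(go([.5455,.2737,.1],-74.6))
E
```

```text
[0.357 0.527 0.096 1.136 0.042 3.138] [ 0.001  0.028 -0.043 -0.018  0.     0.   ] [0.5658 0.2249 0.1063] [ 0.984  0.18  -0.002 -0.021] [-0.2 -0.3 -2.2]
(array([-0.17, -5.25,  0.85]), np.float64(5.3), 'cur', np.float64(-69.3))
```

Joint 6 is at its limit, so the tool has to turn the other way. I'll turn −85° while raised.

Emit:
move_arm(motion=[{"x":0,"y":0,"z":0,"yaw":-10},{"x":0,"y":0,"z":0,"yaw":-20},{"x":0,"y":0,"z":0,"yaw":-30},{"x":0,"y":0,"z":0,"yaw":-40},{"x":0,"y":0,"z":0,"yaw":-50},{"x":0,"y":0,"z":0,"yaw":-60},{"x":0,"y":0,"z":0,"yaw":-70},{"x":0,"y":0,"z":0,"yaw":-80},{"x":0,"y":0,"z":0,"yaw":-85},{"x":0,"y":0,"z":0,"yaw":-85},{"x":0,"y":0,"z":0,"yaw":-85}])

```text
clock: 8.43
eef_pos: [0.5635, 0.2241, 0.103]
tool_rot: [0.604, 0.797, 0.01, -0.018]
ft_force: [1.8, 0.1, -1.1]
grip_width: 0.0284
grasp_force: 59.7
```

```bash
python3 - <<'E'
from h import *
o=bot.get_obs();print(np.round(o["joint_pos"],3),np.round(o["eef_pos"],4),np.round(o["tool_rot"],3),np.round(o["ft_force"],1))
print(go([.5455,.2737,.1],15.4))
E
```

```text
[0.358 0.53  0.092 1.135 0.042 1.656] [0.5635 0.2241 0.103 ] [ 0.604  0.797  0.01  -0.018] [ 1.8  0.1 -1.1]
(array([ 5.24, -0.4 ,  0.52]), np.float64(0.2), 'cur', np.float64(15.6))
```

Joint 6 has room again. A harmless tilt of about 2° remains. On to the well.

Emit:
move_arm(motion=[{"x":2.6,"y":-0.2,"z":0,"yaw":0},{"x":5.25,"y":-0.4,"z":0.5,"yaw":0},{"x":5.25,"y":-0.4,"z":0.5,"yaw":0},{"x":5.25,"y":-0.4,"z":3,"yaw":0},{"x":5.25,"y":-0.4,"z":3.5,"yaw":0},{"x":5.25,"y":-0.4,"z":3.5,"yaw":0},{"x":5.25,"y":-0.4,"z":3.5,"yaw":0}])

```text
clock: 9.3
eef_pos: [0.5459, 0.2749, 0.0714]
tool_rot: [0.604, 0.797, 0.011, -0.018]
ft_force: [1.1, 0.2, -1.2]
grip_width: 0.0288
grasp_force: 59.7
```

```bash
python3 - <<'E'
from h import *
a=bot.camera("scene")
cv2.imwrite("pics/s5.png",cv2.resize(a[110:260,170:340],None,fx=3.5,fy=3.5))
o=bot.get_obs();print(np.round(o["joint_pos"],3),np.round(o["eef_pos"],4),np.round(o["tool_rot"],3),np.round(o["ft_force"],1))
print(go([.5455,.2737,.0345],15.4))
E
```

```text
[0.446 0.562 0.059 1.064 0.042 1.743] [0.5459 0.275  0.0715] [ 0.604  0.797  0.011 -0.018] [ 0.3  0.6 -0.7]
(array([-0.27, -0.06,  3.69]), np.float64(0.3), 'cur', np.float64(15.7))
```

View pics/s5.png

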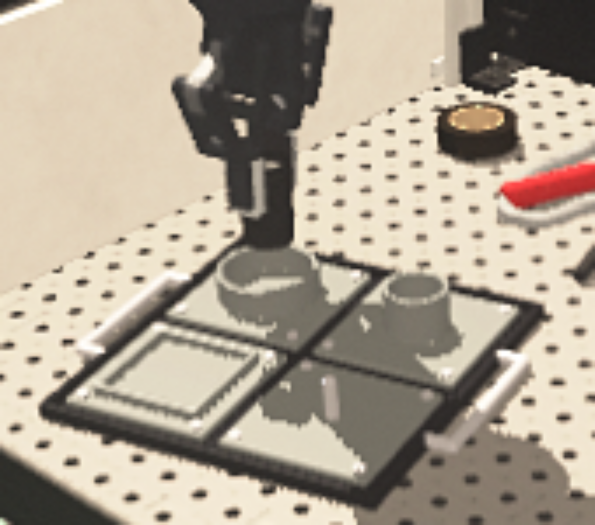

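The tube (bottom at crop 270,240) is right above the well (centre 268,280). I'll lower and release with the fingers half open.

Emit:
move_arm(motion=[{"x":-0.1,"y":0,"z":1.2,"yaw":0},{"x":-0.2,"y":0,"z":2.4,"yaw":0},{"x":-0.25,"y":0,"z":3.3,"yaw":0},{"x":-0.25,"y":0,"z":3.6,"yaw":0},{"x":-0.25,"y":0,"z":3.6,"yaw":0},{"x":-0.25,"y":0,"z":3.6,"yaw":0}])

```text
clock: 10.1
eef_pos: [0.5456, 0.2742, 0.0347]
tool_rot: [0.604, 0.797, 0.011, -0.018]
ft_force: [-0.7, 0.4, -2.0]
grip_width: 0.0287
grasp_force: 59.9
```

Emit:
move_arm(motion=[{"x":0,"y":0,"z":0,"yaw":0},{"x":0,"y":0,"z":0,"yaw":0},{"x":0,"y":0,"z":0,"yaw":0},{"x":0,"y":0,"z":0,"yaw":0},{"x":0,"y":0,"z":-1,"yaw":0},{"x":0,"y":0,"z":-3,"yaw":0},{"x":0,"y":0,"z":-6,"yaw":0},{"x":0,"y":0,"z":-9,"yaw":0},{"x":0,"y":0,"z":-9,"yaw":0},{"x":0,"y":0,"z":-9,"yaw":0}], gripper=0.4)

```text
clock: 11.35
eef_pos: [0.5465, 0.2704, 0.1243]
tool_rot: [0.604, 0.797, 0.01, -0.018]
ft_force: [0.3, -0.9, 0.2]
grip_width: 0.0596
grasp_force: 0.0
```

```bash
python3 - <<'E'
from h import *
print(go([.4317,-.038,.12],15.4),go([.4317,-.038,.05],15.4))
E
```

```text
(array([-26.58, -19.39,  -0.56]), np.float64(0.3), 'cur', np.float64(15.7)) (array([-26.87, -19.35,   6.43]), np.float64(0.3), 'cur', np.float64(15.7))
```

Emit:
move_arm(motion=[{"x":-3,"y":-2.1,"z":0,"yaw":0},{"x":-7,"y":-5,"z":0,"yaw":0},{"x":-11,"y":-8,"z":0,"yaw":0},{"x":-15,"y":-11,"z":0,"yaw":0},{"x":-19,"y":-14,"z":0,"yaw":0},{"x":-23,"y":-17,"z":0,"yaw":0},{"x":-26.8,"y":-19.4,"z":0,"yaw":0},{"x":-26.8,"y":-19.4,"z":3,"yaw":0},{"x":-26.8,"y":-19.4,"z":6.4,"yaw":0},{"x":-26.8,"y":-19.4,"z":6.4,"yaw":0},{"x":-26.8,"y":-19.4,"z":6.4,"yaw":0}])

```text
clock: 12.72
eef_pos: [0.4313, -0.0372, 0.0506]
tool_rot: [0.604, 0.797, 0.01, -0.018]
ft_force: [-0.4, -0.2, 1.6]
grip_width: 0.0602
grasp_force: 0.0
```

```bash
python3 - <<'E'
from h import *
a=bot.camera("scene")
cv2.imwrite("pics/s6.png",cv2.resize(a[150:350,170:430],None,fx=3,fy=3))
print(go([.4317,-.038,.005],15.4),bot.get_obs()["grip_width"])
E
```

```text
(array([-0.25, -0.03,  4.61]), np.float64(0.3), 'cur', np.float64(15.7)) 0.05993374083908561
```

View pics/s6.png

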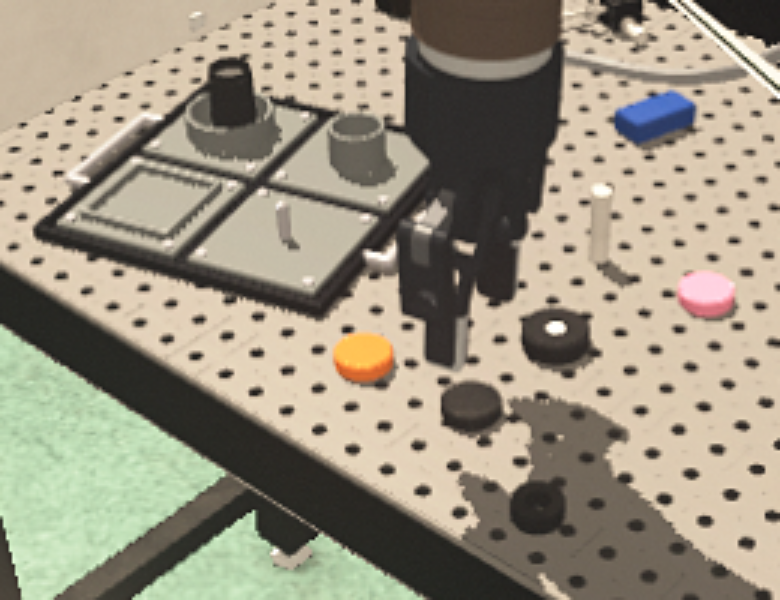

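The tube stands in the well. The fingers straddle the black cap (crop 470,405) and are clear of the orange disc and the sensor head. I'll descend and grip.

Emit:
move_arm(motion=[{"x":-0.15,"y":0,"z":2.5,"yaw":0},{"x":-0.25,"y":0,"z":4.2,"yaw":0},{"x":-0.25,"y":0,"z":4.8,"yaw":0},{"x":-0.25,"y":0,"z":4.8,"yaw":0},{"x":-0.25,"y":0,"z":4.8,"yaw":0}])

```text
clock: 13.4
eef_pos: [0.4321, -0.0379, 0.0032]
tool_rot: [0.604, 0.797, 0.011, -0.017]
ft_force: [-0.3, -0.1, 0.3]
grip_width: 0.06
grasp_force: 0.0
```

Emit:
move_arm(motion=[{"x":0,"y":0,"z":0,"yaw":0},{"x":0,"y":0,"z":0,"yaw":0},{"x":0,"y":0,"z":0,"yaw":0},{"x":0,"y":0,"z":0,"yaw":0},{"x":0,"y":0,"z":0,"yaw":0}], gripper=-1)

```text
clock: 14.02
eef_pos: [0.4317, -0.038, 0.0033]
tool_rot: [0.604, 0.797, 0.011, -0.018]
ft_force: [-1.4, -0.1, 6.2]
grip_width: 0.0312
grasp_force: 58.8
```

```bash
python3 - <<'E'
from h import *
o=bot.get_obs();z=o["eef_pos"][2];print(o["eef_pos"],o["grip_width"],o["ft_force"],o["joint_pos"])
print(go([.4491,.2473,z+.06],60.4))
E
```

```text
[ 0.4317193  -0.03796939  0.00328049] 0.03117822852459451 [-1.37699979 -0.10524217  6.20727718] [-0.11321756  0.37416996 -0.48799744  0.72802448  0.03640855  1.18315418]
(array([27.22,  9.37, -4.93]), np.float64(-44.7), 'cur', np.float64(15.7))
```

Emit:
move_arm(motion=[{"x":0,"y":0,"z":-3,"yaw":0},{"x":0,"y":0,"z":-7,"yaw":0},{"x":3,"y":1,"z":-8,"yaw":-6},{"x":7,"y":2.4,"z":-8,"yaw":-12},{"x":11,"y":3.8,"z":-8,"yaw":-20},{"x":15,"y":5.2,"z":-8,"yaw":-28},{"x":19,"y":6.6,"z":-8,"yaw":-36},{"x":23,"y":8,"z":-8,"yaw":-44.7},{"x":27.2,"y":9.4,"z":-8,"yaw":-44.7},{"x":27.2,"y":9.4,"z":-8,"yaw":-44.7},{"x":27.2,"y":9.4,"z":-5,"yaw":-44.7},{"x":27.2,"y":9.4,"z":-5,"yaw":-44.7},{"x":27.2,"y":9.4,"z":-5,"yaw":-44.7}])

```text
clock: 15.65
eef_pos: [0.4491, 0.2466, 0.0635]
tool_rot: [0.256, 0.966, 0.016, -0.013]
ft_force: [-0.1, -0.0, 0.5]
grip_width: 0.031
grasp_force: 59.5
```

```bash
python3 - <<'E'
from h import *
a=bot.camera("scene")
cv2.imwrite("pics/s7.png",cv2.resize(a[110:270,170:350],None,fx=3.5,fy=3.5))
o=bot.get_obs();print(o["eef_pos"],o["grip_width"],o["joint_pos"],go([.4491,.2473,.017],60.4))
E
```

```text
[0.44954861 0.24683569 0.06390901] 0.03082986105817505 [ 0.47751364  0.39944413 -0.2383536   0.92895661  0.04160877  0.99509938] (array([-0.09, -0.1 ,  4.69]), np.float64(-0.1), 'cur', np.float64(60.3))
```

View pics/s7.png

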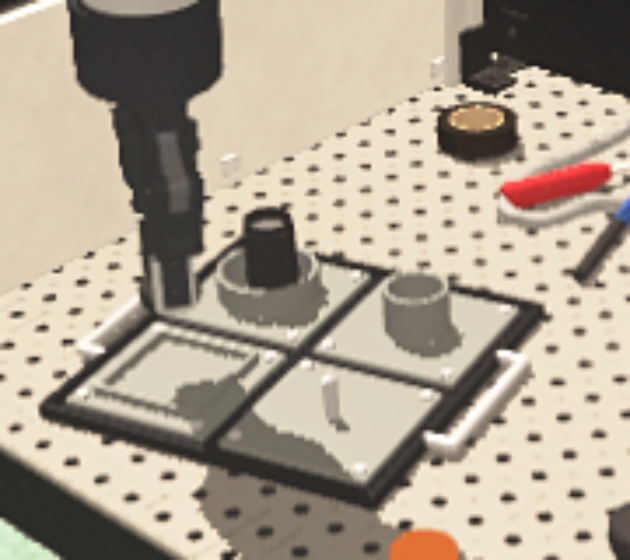

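The cap hangs over the dish. I'll lower and release it with a small opening.

Emit:
move_arm(motion=[{"x":0,"y":-0.1,"z":2,"yaw":0},{"x":-0.1,"y":-0.1,"z":3.5,"yaw":0},{"x":-0.1,"y":-0.1,"z":4.6,"yaw":0},{"x":-0.1,"y":-0.1,"z":4.9,"yaw":0},{"x":-0.1,"y":-0.1,"z":4.9,"yaw":0},{"x":-0.1,"y":-0.1,"z":4.9,"yaw":0}])

```text
clock: 16.45
eef_pos: [0.449, 0.248, 0.0145]
tool_rot: [0.255, 0.967, 0.017, -0.012]
ft_force: [-0.4, -0.0, 0.0]
grip_width: 0.0312
grasp_force: 59.5
```

Emit:
move_arm(motion=[{"x":0,"y":0,"z":0,"yaw":0},{"x":0,"y":0,"z":0,"yaw":0},{"x":0,"y":0,"z":0,"yaw":0},{"x":0,"y":0,"z":0,"yaw":0},{"x":0,"y":0,"z":-1,"yaw":0},{"x":0,"y":0,"z":-3,"yaw":0},{"x":0,"y":0,"z":-6,"yaw":0},{"x":0,"y":0,"z":-9,"yaw":0},{"x":0,"y":0,"z":-9,"yaw":0}], gripper=0.05)

```text
clock: 17.58
eef_pos: [0.4522, 0.2453, 0.1072]
tool_rot: [0.255, 0.967, 0.019, -0.01]
ft_force: [-0.2, 0.7, 0.6]
grip_width: 0.0446
grasp_force: 0.0
```

```bash
python3 - <<'E'
from h import *
print(go([.372,-.2258,.12],15.4),go([.372,-.2258,.05],15.4))
E
```

```text
(array([-16.23, -44.86,  -3.15]), np.float64(45.0), 'cur', np.float64(60.4)) (array([-16.44, -45.07,   3.84]), np.float64(45.0), 'cur', np.float64(60.4))
```

Emit:
move_arm(motion=[{"x":-1,"y":-2.8,"z":-0.5,"yaw":0},{"x":-2.7,"y":-7.5,"z":-1,"yaw":0},{"x":-4.4,"y":-12,"z":-1,"yaw":0},{"x":-6,"y":-16.5,"z":-1,"yaw":0},{"x":-7.7,"y":-21,"z":-1,"yaw":0},{"x":-9.3,"y":-25.5,"z":-1,"yaw":0},{"x":-11,"y":-30,"z":-1,"yaw":0},{"x":-12.6,"y":-34.5,"z":-1,"yaw":0},{"x":-14.2,"y":-39,"z":-1,"yaw":0},{"x":-15.8,"y":-43,"z":-1,"yaw":0},{"x":-16.4,"y":-45,"z":0,"yaw":0},{"x":-16.4,"y":-45,"z":3.8,"yaw":0},{"x":-16.4,"y":-45,"z":3.8,"yaw":0},{"x":-16.4,"y":-45,"z":3.8,"yaw":0}], gripper=0.4)

```text
clock: 19.32
eef_pos: [0.3696, -0.226, 0.0495]
tool_rot: [0.255, 0.967, 0.017, -0.013]
ft_force: [0.6, 1.2, -0.9]
grip_width: 0.0598
grasp_force: 0.0
```

```bash
python3 - <<'E'
from h import *
a=bot.camera("scene")
x=np.hstack([cv2.resize(a[250:410,320:480],(400,400),interpolation=2),cv2.resize(a[140:270,170:300],(400,400),interpolation=2)])
cv2.imwrite("pics/s8.png",x)
o=bot.get_obs();print(o["eef_pos"],o["grip_width"],o["joint_pos"],go([.372,-.2258,.003]))
bot.camera("top")
r=[r for r in bot.cut_out("scene","adapter_ring_centre")];print([(q["centre"],round(q["score"],2)) for q in r])
E
```

```text
[ 0.37033728 -0.22629561  0.05002003] 0.05975829467166859 [-0.56505176  0.31107245 -0.42115926  0.87183926  0.02366023 -0.0495748 ] (array([-0.27,  0.01,  4.7 ]), 0, 'cur', np.float64(60.4))
[([355.7, 403.0], 0.82), ([321.3, 348.1], 0.15)]
```

View pics/s8.png

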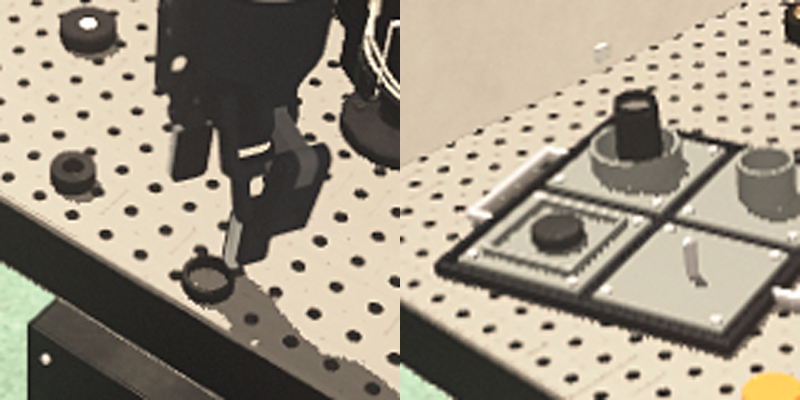

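The cap lies flat in the dish (crop 557,232). The fingers straddle the ring at scene (403,362), which agrees with the estimate. I'll descend and grip.

Emit:
move_arm(motion=[{"x":-0.1,"y":0,"z":2.5,"yaw":0},{"x":-0.25,"y":0,"z":4.2,"yaw":0},{"x":-0.25,"y":0,"z":4.85,"yaw":0},{"x":-0.25,"y":0,"z":4.85,"yaw":0},{"x":-0.25,"y":0,"z":4.85,"yaw":0}])

```text
clock: 20.1
eef_pos: [0.3717, -0.2259, 0.0014]
tool_rot: [0.255, 0.967, 0.016, -0.012]
ft_force: [-0.4, -1.2, 0.5]
grip_width: 0.0597
grasp_force: 0.0
```

Emit:
move_arm(motion=[{"x":0,"y":0,"z":0,"yaw":0},{"x":0,"y":0,"z":0,"yaw":0},{"x":0,"y":0,"z":0,"yaw":0},{"x":0,"y":0,"z":0,"yaw":0},{"x":0,"y":0,"z":0,"yaw":0}], gripper=-1)

```text
clock: 20.72
eef_pos: [0.3714, -0.2259, 0.0013]
tool_rot: [0.255, 0.967, 0.016, -0.012]
ft_force: [-0.9, -0.6, 5.9]
grip_width: 0.0263
grasp_force: 58.7
```

```bash
python3 - <<'E'
from h import *
o=bot.get_obs();z=o["eef_pos"][2];print(o["eef_pos"],o["grip_width"],o["ft_force"])
print(go([.4755,.1509,z+.065]))
E
```

```text
[ 0.3713579  -0.2259448   0.00134724] 0.026272083004589608 [-0.87458622 -0.56295129  5.88767675]
(array([ 9.75, 38.06, -5.24]), 0, 'cur', np.float64(60.4))
```

Emit:
move_arm(motion=[{"x":0,"y":0,"z":-3,"yaw":0},{"x":0,"y":0,"z":-7,"yaw":0},{"x":0.7,"y":2.7,"z":-8,"yaw":0},{"x":1.8,"y":7,"z":-8,"yaw":0},{"x":2.9,"y":11.5,"z":-8,"yaw":0},{"x":4,"y":16,"z":-8,"yaw":0},{"x":5.2,"y":20.5,"z":-8,"yaw":0},{"x":6.4,"y":25,"z":-8,"yaw":0},{"x":7.5,"y":29.5,"z":-8,"yaw":0},{"x":8.7,"y":34,"z":-8,"yaw":0},{"x":9.75,"y":38,"z":-8,"yaw":0},{"x":9.75,"y":38,"z":-8,"yaw":0},{"x":9.75,"y":38,"z":-5.2,"yaw":0},{"x":9.75,"y":38,"z":-5.2,"yaw":0},{"x":9.75,"y":38,"z":-5.2,"yaw":0}])

```text
clock: 22.6
eef_pos: [0.4748, 0.1501, 0.0659]
tool_rot: [0.256, 0.967, 0.016, -0.013]
ft_force: [-0.4, 0.7, -0.2]
grip_width: 0.0263
grasp_force: 59.4
```

```bash
python3 - <<'E'
from h import *
a=bot.camera("scene");b=bot.camera("top")
o=bot.get_obs();p=o["eef_pos"];print(p,o["grip_width"])
z=p[2]+.003 # ring centre height approx
t=np.linspace(0,2*np.pi,60)
q=cv2.resize(a[140:260,190:340],(800,640),interpolation=2)
for P,c in (((p[0],p[1],z),(0,0,255)),((.4755,.1509,.035),(255,0,0)),((.4755,.1509,.009),(0,255,0))):
    u=(proj("scene",P)[0]-[190,140])*5.333+2.2; cv2.circle(q,tuple(int(v) for v in u),3,c,-1); print(u)
cv2.imwrite("pics/s9.png",q[:600])
print(go([.4755,.1509,.012]))
E
```

```text
[0.47556045 0.15043222 0.06637726] 0.026219198132678048
[391.7292222  334.98987968]
[397.63815491 419.1596051 ]
[402.79201418 480.92620591]
(array([-0.15, -0.11,  5.43]), 0, 'cur', np.float64(60.3))
```

View pics/s9.png

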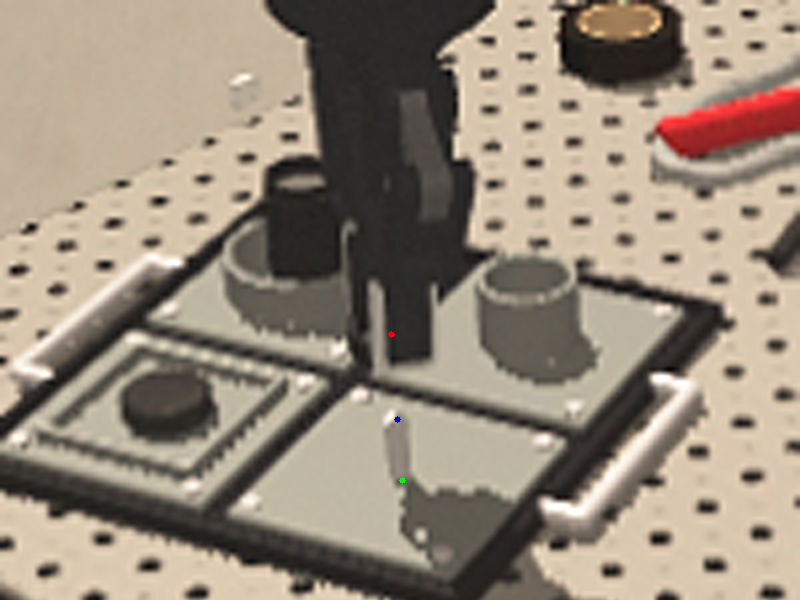

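The spindle tip (crop 391,413) is within 2 mm of the prediction (397,419). I'll lower in two stages and watch the force.

Emit:
move_arm(motion=[{"x":0,"y":0,"z":1.2,"yaw":0},{"x":-0.1,"y":0,"z":2.3,"yaw":0},{"x":-0.1,"y":0,"z":3,"yaw":0},{"x":-0.1,"y":0,"z":3.7,"yaw":0},{"x":-0.1,"y":0,"z":3.9,"yaw":0},{"x":-0.1,"y":0,"z":3.9,"yaw":0}])

```text
clock: 23.45
eef_pos: [0.4751, 0.1518, 0.0263]
tool_rot: [0.255, 0.967, 0.016, -0.013]
ft_force: [-0.6, 0.4, 0.1]
grip_width: 0.0259
grasp_force: 59.4
```

```bash
python3 - <<'E'
from h import *
print(go([.4755,.1509,.0115]), bot.get_obs()["ft_force"].round(1), bot.get_obs()["ft_torque"].round(2))
E
```

```text
(array([-0.13, -0.1 ,  1.47]), 0, 'cur', np.float64(60.4)) [-0.6  0.4  0.1] [0.   0.03 0.04]
```

The ring is over the tip with no force. I'll finish lowering and release.

Emit:
move_arm(motion=[{"x":-0.1,"y":0,"z":0.7,"yaw":0},{"x":-0.1,"y":-0.1,"z":1.4,"yaw":0},{"x":-0.1,"y":-0.1,"z":1.4,"yaw":0},{"x":-0.1,"y":-0.1,"z":1.4,"yaw":0}])

```text
clock: 23.95
eef_pos: [0.4752, 0.1509, 0.0123]
tool_rot: [0.255, 0.967, 0.016, -0.013]
ft_force: [0.8, -0.6, -0.7]
grip_width: 0.0262
grasp_force: 59.4
```

Emit:
move_arm(motion=[{"x":0,"y":0,"z":0,"yaw":0},{"x":0,"y":0,"z":0,"yaw":0},{"x":0,"y":0,"z":0,"yaw":0},{"x":0,"y":0,"z":0,"yaw":0},{"x":0,"y":0,"z":-1,"yaw":0},{"x":0,"y":0,"z":-3,"yaw":0},{"x":0,"y":0,"z":-6,"yaw":0},{"x":0,"y":0,"z":-10,"yaw":0},{"x":0,"y":0,"z":-10,"yaw":0},{"x":0,"y":0,"z":-10,"yaw":0}], gripper=0.2)

```text
clock: 25.2
eef_pos: [0.4767, 0.147, 0.1124]
tool_rot: [0.255, 0.967, 0.017, -0.013]
ft_force: [-0.9, -0.2, 1.0]
grip_width: 0.0513
grasp_force: 0.0
```

```bash
python3 - <<'E'
from h import *
print(go([.5957,-.0032,.12]),go([.5957,-.0032,.034]),bot.get_obs()["joint_pos"])
E
```

```text
(array([-17.73,  -7.15,  -1.53]), 0, 'cur', np.float64(60.4)) (array([-18.01,  -7.37,   7.06]), 0, 'cur', np.float64(60.4)) [ 0.27394573  0.32793662 -0.20122205  1.04684118  0.04145646  0.79043627]
```

Emit:
move_arm(motion=[{"x":-2.5,"y":-1,"z":-0.5,"yaw":0},{"x":-6,"y":-2.4,"z":-1,"yaw":0},{"x":-10,"y":-4,"z":-1.5,"yaw":0},{"x":-14,"y":-5.6,"z":-1.5,"yaw":0},{"x":-17.8,"y":-7.2,"z":-1,"yaw":0},{"x":-17.8,"y":-7.2,"z":0,"yaw":0},{"x":-17.9,"y":-7.3,"z":3,"yaw":0},{"x":-17.9,"y":-7.3,"z":3,"yaw":0},{"x":-17.9,"y":-7.3,"z":3,"yaw":0}], gripper=0.4)

```text
clock: 26.32
eef_pos: [0.5953, -0.0028, 0.0745]
tool_rot: [0.255, 0.967, 0.016, -0.013]
ft_force: [0.4, 0.0, 0.4]
grip_width: 0.0598
grasp_force: 0.0
```

```bash
python3 - <<'E'
from h import *
a=bot.camera("scene")
x=np.hstack([cv2.resize(a[160:270,320:430],(400,400),interpolation=2),cv2.resize(a[160:270,190:300],(400,400),interpolation=2)])
cv2.imwrite("pics/s10.png",x)
print(go([.5957,-.0032,.032]))
E
```

```text
(array([-0.13, -0.16,  4.31]), 0, 'cur', np.float64(60.4))
```

View pics/s10.png

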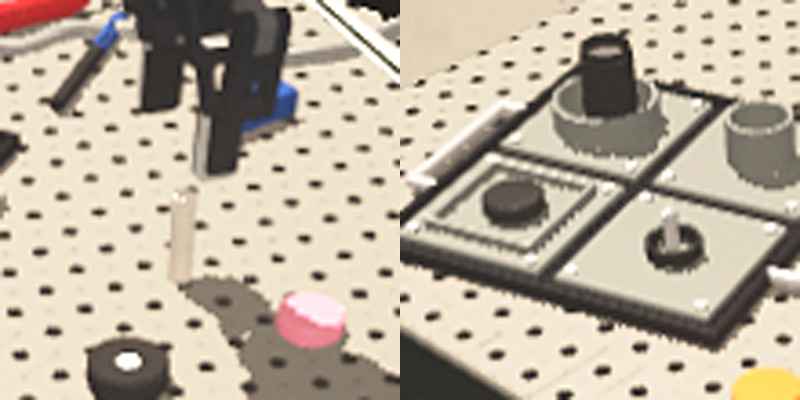

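The ring lies on the plate around the spindle (crop 674,245), and the post (crop 182,235) is below the fingers. I'll descend and grip.

Emit:
move_arm(motion=[{"x":0,"y":0,"z":1.5,"yaw":0},{"x":-0.1,"y":-0.1,"z":3,"yaw":0},{"x":-0.1,"y":-0.1,"z":4.2,"yaw":0},{"x":-0.1,"y":-0.1,"z":4.3,"yaw":0},{"x":-0.1,"y":-0.1,"z":4.3,"yaw":0}])

```text
clock: 27.0
eef_pos: [0.5956, -0.0032, 0.0313]
tool_rot: [0.255, 0.967, 0.016, -0.013]
ft_force: [0.1, 0.2, -0.1]
grip_width: 0.0597
grasp_force: 0.0
```

Emit:
move_arm(motion=[{"x":0,"y":0,"z":0,"yaw":0},{"x":0,"y":0,"z":0,"yaw":0},{"x":0,"y":0,"z":0,"yaw":0},{"x":0,"y":0,"z":0,"yaw":0},{"x":0,"y":0,"z":0,"yaw":0},{"x":0,"y":0,"z":0,"yaw":0}], gripper=-1)

```text
clock: 27.75
eef_pos: [0.596, -0.0033, 0.0321]
tool_rot: [0.255, 0.967, 0.017, -0.012]
ft_force: [-1.6, -0.3, 5.1]
grip_width: 0.0098
grasp_force: 58.6
```

```bash
python3 - <<'E'
from h import *
o=bot.get_obs();z=o["eef_pos"][2];print(o["eef_pos"],o["grip_width"],o["ft_force"])
print(go([.5719,.1773,z+.045]))
E
```

```text
[ 0.59599756 -0.0033336   0.03208573] 0.009819011416091821 [-1.58406769 -0.29906537  5.07177826]
(array([11.15, 14.62, -3.77]), 0, 'cur', np.float64(60.4))
```

Emit:
move_arm(motion=[{"x":0,"y":0,"z":-3,"yaw":0},{"x":0,"y":0,"z":-6.5,"yaw":0},{"x":2,"y":2.6,"z":-7,"yaw":0},{"x":4.5,"y":5.9,"z":-7,"yaw":0},{"x":7,"y":9.2,"z":-7,"yaw":0},{"x":9.5,"y":12.4,"z":-7,"yaw":0},{"x":11.15,"y":14.6,"z":-6,"yaw":0},{"x":11.15,"y":14.6,"z":-4,"yaw":0},{"x":11.15,"y":14.6,"z":-3.8,"yaw":0},{"x":11.15,"y":14.6,"z":-3.8,"yaw":0}])

```text
clock: 29.0
eef_pos: [0.5712, 0.1769, 0.0765]
tool_rot: [0.256, 0.967, 0.016, -0.013]
ft_force: [0.7, -0.3, -1.1]
grip_width: 0.0103
grasp_force: 58.5
```

```bash
python3 - <<'E'
from h import *
a=bot.camera("scene")
cv2.imwrite("pics/s11.png",cv2.resize(a[140:260,200:350],(750,600),interpolation=2))
o=bot.get_obs();print(o["eef_pos"],o["grip_width"],go([.5719,.1773,.042]))
E
```

```text
[0.5717204  0.17687807 0.0770801 ] 0.010386886322384322 (array([-0.11, -0.04,  3.51]), 0, 'cur', np.float64(60.3))
```

View pics/s11.png

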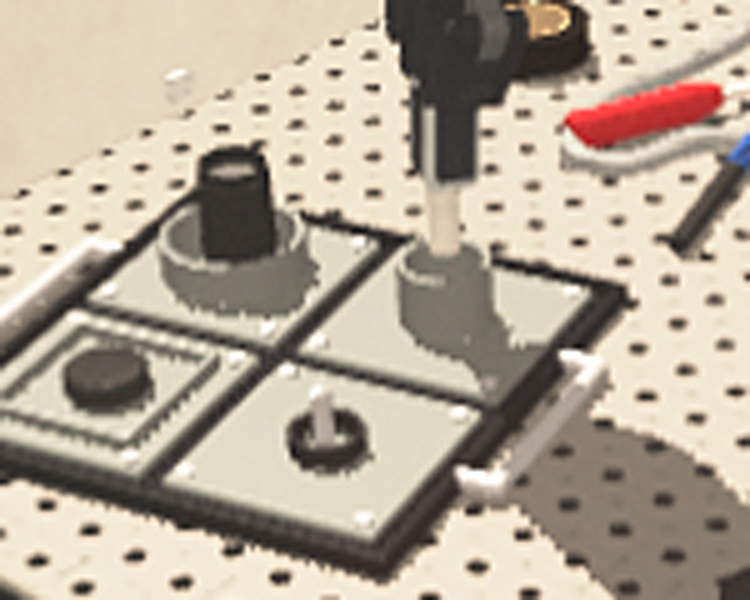

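The post (bottom at crop 443,248) hangs over the cup mouth (445,262). I'll lower and release.

Emit:
move_arm(motion=[{"x":0,"y":0,"z":1,"yaw":0},{"x":0,"y":0,"z":2,"yaw":0},{"x":-0.1,"y":0,"z":3,"yaw":0},{"x":-0.1,"y":0,"z":3.5,"yaw":0},{"x":-0.1,"y":0,"z":3.5,"yaw":0},{"x":-0.1,"y":0,"z":3.5,"yaw":0}])

```text
clock: 29.8
eef_pos: [0.5717, 0.1781, 0.0417]
tool_rot: [0.255, 0.967, 0.017, -0.013]
ft_force: [-0.1, 0.0, -1.7]
grip_width: 0.0102
grasp_force: 58.4
```

Emit:
move_arm(motion=[{"x":0,"y":0,"z":0,"yaw":0},{"x":0,"y":0,"z":0,"yaw":0},{"x":0,"y":0,"z":0,"yaw":0},{"x":0,"y":0,"z":0,"yaw":0},{"x":0,"y":0,"z":-1,"yaw":0},{"x":0,"y":0,"z":-3,"yaw":0},{"x":0,"y":0,"z":-6,"yaw":0},{"x":0,"y":0,"z":-11,"yaw":0},{"x":0,"y":0,"z":-15,"yaw":0},{"x":0,"y":0,"z":-15,"yaw":0},{"x":0,"y":0,"z":-15,"yaw":0}], gripper=0.1)

```text
clock: 31.18
eef_pos: [0.574, 0.1722, 0.1918]
tool_rot: [0.255, 0.967, 0.017, -0.013]
ft_force: [0.2, 0.5, -0.9]
grip_width: 0.0469
grasp_force: 0.0
```

```bash
python3 - <<'E'
from h import *
a=bot.camera("scene")
cv2.imwrite("pics/s12.png",cv2.resize(a[130:390,170:480],(715,600),interpolation=2))
E
```

```text
(no output)
```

View pics/s12.png

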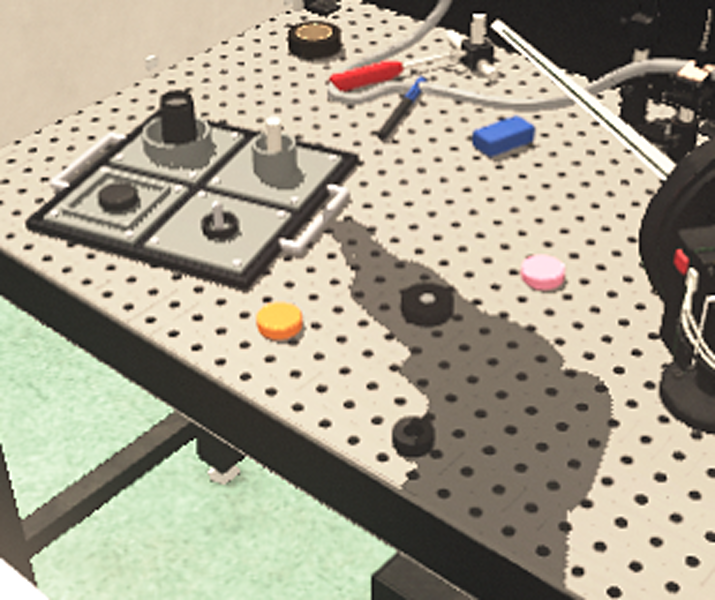

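All four parts are seated: tube (177,120), cap (118,197), ring (220,225) and post (273,140). The collar and the sensor head are untouched.

```bash
python3 -c "
from workcell import bot
print(bot.job_done())"
```

```text
the job is handed in; nothing more can be done
None
```

The lens tube, cap, adapter ring and spare post were placed in their inserts in the order asked, each the same way up as before, the look-alikes were left where they were, and the job was handed in at about 31 s.

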